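Wind up the screw press and take out the heat sink

TASK

The glue on the heat sink in the little screw press has set. Wind the press's T-handle anticlockwise (seen from above) until the screw is fully up, then draw the heat sink out at the front from under the bridge and set it down, fins up, flat on the floor of the aluminium tray; do not drop it. Leave the screw wound up and the other things on the bench where they are.

Things in the scene. Friction and masses are not known exactly. Their poses are not given: they have to be found in the camera images.
- press: Small grey screw press fixed to the bench: base plate, two columns, a bridge. Origin on the bench under the screw axis (its z); its open front faces its -x, roughly to the robot. Base plate x -50 to 60, y +-100, flat top at z 25. Columns 18 mm thick at x 12, y +-84 (150 mm clear between them), z 25 to 160
- bridge_front (a point): Middle of the lower front edge of the press's bridge, 160 mm above the bench. In press axes the bridge spans x -28 to 42, y +-100, z 160 to 185; a boss round the screw reaches z 191. It covers the heat sink, so an upright gripper finds no room: lean the tool back to the front (fingers pointing in and down) by about 30 to 45 degrees
- foot (a point): Centre of the underside of the foot (16 mm wide) at the lower end of the 12 mm screw. It starts down in the heat sink's middle channel, z 36 at T-handle 0, and rises with the T-handle to z 52 at the stop (heat sink's top: z 45)
- thandle (a joint): T-handle of the press, rad; grows anticlockwise seen from above; 0 = wound down, 5.6 = stop, fully up (5.1 on counts). The bar's plus end stands at 2.356 + joint from the press's x axis. Bar 11 mm thick, ball centres 62 mm from the axis, balls 16 mm, hub 22 mm wide, 24 high. Bar, screw and foot rise 18 mm a turn: bar's centre at z 225 at 0, 241 at the stop. Stiff (0.12 N m), stays where left
- bar_plus (a point): Grip point on the bar's centre line 42 mm from the screw axis, at the end that stands 135 degrees (anticlockwise) from the press's +x when the joint reads 0
- bar_minus (a point): Grip point on the bar's centre line 42 mm from the screw axis, at the other end
- heat_sink: Bronze heat sink loose on the press's base plate: 58 (x) x 50 (y) x 20 mm, 100 to 170 g. Origin centre of underside, z up. Base 8 mm thick; 3 mm fins along y at x +-13.5, +-20.5, +-27.5; the foot stands in the 24 mm middle channel. Starts on the screw axis within 3 mm, axes as the press's within 0.03 rad. Pinch it across y at its front (-x) half
- tray: Shallow square aluminium tray fixed to the bench, 170 x 170 mm outside, 18 mm high; walls and floor 4 mm thick. Origin at the centre of its underside
- spare_sink: Bystander: a smaller bronze heat sink with five even fins, 36 x 30 x 30 mm; origin at the centre of its underside
- capacitor: Bystander: blue ceramic disc capacitor lying flat, 26 mm wide, 7 mm thick, two wire legs along its +x; origin at the centre of its underside
- grille: Bystander: cream plastic speaker grille lying flat, 90 x 140 x 9 mm; origin at the centre of its underside
- transformer: Bystander: small mains transformer, 45 x 56 x 44 mm; origin at the centre of its underside
- screwdriver: Bystander: black-handled screwdriver, 170 mm long, lying along its x between the press and the tray; under 35 mm high
- spool: Bystander: aluminium solder spool standing on end, 54 mm wide, 46 mm high; origin at the centre of its underside
- jar: Bystander: clear screw jar with a steel cap, 60 mm wide, 75 mm high; origin at the centre of its underside
Mind the look-alikes: they are no part of the job. Leave any blue look-alike of the heat_sink alone.

How it is judged:
By the outcome, as a careful person would: the job done as asked, in the order asked, and still so for the second after the job is handed in, with the robot touching nothing.
It also fails if it takes over 72 s, if anything falls off the work surface, if the arm or the gripper's body presses on something with over 40 N, if the wrist force passes 120 N, or if a joint passes its speed limit or range.

ROBOT

A 6-joint arm with a two-finger parallel gripper is mounted at the origin on the work surface. World frame = base frame: x ahead of the robot, y to its left, z up, the work surface at z = 0. Lengths are in m, angles in degrees, forces in N, time in s.
With the tool pointing down it reaches from about 0.3 to 0.75 m from the base axis. Payload 8.5 kg.
Tool frame: the origin (TCP) lies midway between the tips of the shut fingers; the grasp point (between the pads) lies 19 mm behind it (ctrl.grip_point_offset is the distance from the TCP to the grasp point, in m); z points along the fingers, y is the line along which they close (so a half turn about z gives the same grasp; the last joint's range is limited). The gripper opens to 85 mm and grips with 20 to 120 N. Pads are 22 mm wide; open, the fingers measure 114 mm over their backs; the gripper's body (76 mm by 85 mm) begins 54 mm behind the grasp point. The pads swing forward as they close: fully open they stand 13 mm farther back than shut.
Start: joints at [-86.648, 21.807, 74.336, -0, 83.858, -12.336], TCP at [0.149, -0.529, 0.231] pointing down, gripper open.
Joint ranges: [-178.18, 178.18], [-50.72, 133.34], [12.68, 142.11], [-81.47, 261.47], [9.98, 163.14], [-165.26, 165.26]. Speed limits (degrees/s): [136.94, 136.94, 180, 180, 180, 180].

INTERFACE

Orientations are given as a 3x3 rotation matrix whose columns are the frame's x, y, z axes.
In Python, from bench import readout, cams, order, models, ctrl gives the robot as it stands.
- The arm moves only by the tool move_arm, never from a script. Its argument "deltas" is a list of rows, each an object with "twist": the turn, a rotation vector about the tool's x, y, z in degrees, a list of three; "offset": the shift along the tool's x, y, z in mm, a list of three; "hand": the opening, from 0 (shut) to 1 (fully open). A call has 1 to 20 rows; each row is the pose to reach, as a shift and turn from the pose commanded when the call began, along the tool's axes at that moment; what a row does not reach only later rows make up. A row lasts 1/10 s, in which the tool goes at most 50 mm and 8.59 degrees, less where a joint would pass 70% of its speed; a pose out of reach is approached as far as the arm can. A call with a gripper value outside its range is refused whole. The fingers move at their own pace and stop on an object; "grip_force" is the grip in N (left out, the last holds). Time passes only in rows, so rows that repeat a pose let the fingers close. It gives the time, the measured TCP pose, the force, the opening and the grip force at its end, in the units of the state.
- readout.get_state(): the state, without advancing time (a new reading comes with each control period).
- cams.capture(name): name is "side" or "top" or "wrist"; returns a dict with "image" (480x640x3 uint8, red, green, blue), "K" (3x3 intrinsics, pixels), "k1" (the pictures are not rectified: a ray, as slopes to the right and down, at radius r is drawn at 1 + k1 r^2 times it, then the intrinsics apply), "origin" and "orientation" of the camera in the world; the wrist camera has in their place "mount" (4x4, takes a point from camera to tool coordinates, whose origin is the TCP and whose axes are the flange's). Camera axes: x right, y down, z forward; pixel columns grow to the right and rows downward; lengths in m; the calibration is good to about 2 mm. A picture is of the moment at which its call begins: read the wrist's pose just before it. There is no depth.
- order.sign_off(): hands the job in; it is judged then, once.
Trained networks look in a picture, given as the dict that the camera call returned (one of the last four; its "shot" number tells which), for a name from the list of things; names that differ only in an ending like _2 or _b are one class to them, and where a whole thing is asked for, a point or a joint stands for the part that bears it (a point fixed in the world has none). Each returns a list of dicts, best first, with "confidence" (0 to 1); they miss things now and then, are a little off and sometimes report something else, mostly with a low value. They report only what shows in the picture. A call takes as long as a camera call. They do not tell look-alikes from the thing itself.
- models.look_for(target, picture): "extent" ([left, top, right, bottom] in pixels, round what is visible of it).
- models.outline_of(target, picture): "mask" (480x640 bool, what is visible of it) and "extent" ([left, top, right, bottom] in pixels, round what is visible of it).
The state is a dict: "t": time; "joints": joint angles; "qd": joint speeds; "joint_efforts": joint torques, N m; "tool_pos": TCP position; "orientation": TCP orientation; "ft_force": force on the tool from outside, world axes, zero at the start; "moment": the same for the moment, N m; "finger_gap": opening from 0.0 (shut) to 1.0 (fully open); "finger_force": force on a finger pad.
Only numpy, scipy, OpenCV 4.12 (cv2) and the standard library are available. Lean on these libraries where they do the work, as an engineer would, in place of code of your own. Each camera call takes 0.05 s, during which the arm holds its last target. There are 200 camera calls.

## Working session

There is one attempt and no reset: what is moved stays moved. The work goes in short steps, Python scripts to look and compute and a tool call to move; the robot and the scene stay as the last step left them, time stands still between calls to the robot, and variables do not carry over. Pictures are saved under pics/ and viewed, at most 10 in all, crops included, and the job is handed in when it is done.

Besides the shell and the picture viewer there is one more tool, called after "Emit:" as name(argument=value, ...) on one line, values as JSON. move_arm: Moves the arm, as the interface text tells. Its arguments: {"type":"object","properties":{"deltas":{"type":"array"},"grip_force":{"type":"number"}},"required":["deltas"]}

```bash
ls; mkdir -p pics; python3 - <<'E'
from bench import readout,cams,models,ctrl
import cv2,numpy as np
s=readout.get_state(); print({k:np.round(v,3).tolist() for k,v in s.items()})
print([a for a in dir(ctrl) if a[0]!='_'], ctrl.grip_point_offset)
for n in ['top','side']:
    p=cams.capture(n); cv2.imwrite(f'pics/{n}0.png',p['image'][:,:,::-1])
    print(n,p['K'].tolist() if hasattr(p['K'],'tolist') else p['K'],p['k1'],np.round(p['origin'],4),np.round(p['orientation'],4).tolist())
    for t in ['press','thandle','heat_sink','tray','screwdriver']:
        for r in models.look_for(t,p)[:3]: print(t,np.round(r['extent'],1),round(r['confidence'],2))
E
```

```text
pics
{'t': 0.0, 'joints': [-86.647, 21.841, 74.383, 0.0, 83.86, -12.336], 'qd': [0.08, -0.018, -0.08, -0.019, 0.084, -0.009], 'joint_efforts': [-0.001, -44.846, -23.128, -0.0, 0.005, 0.0], 'tool_pos': [0.149, -0.529, 0.231], 'orientation': [[0.963, 0.27, -0.0], [0.27, -0.963, 0.001], [0.0, -0.001, -1.0]], 'ft_force': [-0.073, 0.252, -0.039], 'moment': [0.004, -0.036, 0.007], 'finger_force': 0.0, 'finger_gap': 0.999}
['Unreachable', 'grip_point_offset'] 0.0187
top [[470.2747560342642, 0.0, 313.72132077420747], [0.0, 470.2747560342642, 236.50232121708382], [0.0, 0.0, 1.0]] -0.03578566599375049 [ 0.4878 -0.0028  1.2521] [[0.021, -0.9933, 0.1135], [-0.9998, -0.0203, 0.0078], [-0.0055, -0.1136, -0.9935]]
press [193.8 207.  290.4 258.5] 0.91
thandle [217.7 208.8 263.1 257.6] 0.82
heat_sink [220.4 170.  245.9 194.7] 0.91
heat_sink [220.6 307.2 243.6 330. ] 0.63
heat_sink [217.  207.1 260.3 260.5] 0.21
tray [352.1 201.6 419.4 266.1] 0.83
tray [309.2 209.8 319.8 220.2] 0.33
screwdriver [316.  236.2 323.4 298.2] 0.56
side [[486.60726363954427, 0.0, 327.0721914935949], [0.0, 486.60726363954427, 237.78914678110294], [0.0, 0.0, 1.0]] -0.13177860121151447 [0.4645 0.8519 0.7013] [[-0.9839, -0.0735, 0.163], [-0.1774, 0.5144, -0.839], [-0.0221, -0.8544, -0.5191]]
press [295.7 246.2 352.1 281.5] 0.24
thandle [295.8 246.9 353.3 282.3] 0.68
heat_sink [216.5 348.4 256.1 381.7] 0.81
heat_sink [401.3 365.3 443.7 398.4] 0.76
tray [303.6 236.  371.7 279.3] 0.91
tray [316.1 332.3 341.1 362.1] 0.72
tray [285.4 247.  352.7 395.1] 0.21
screwdriver [339.4 294.6 405.  307.2] 0.57
screwdriver [294.4 245.  349.4 279.6] 0.53
```

```bash
python3 - <<'E'
import cv2
a=cv2.imread('pics/top0.png')[150:350,170:440]; b=cv2.imread('pics/side0.png')[200:420,180:460]
cv2.imwrite('pics/t1.png',cv2.resize(a,None,fx=2.9,fy=2.9,interpolation=cv2.INTER_CUBIC))
cv2.imwrite('pics/s1.png',cv2.resize(b,None,fx=2.7,fy=2.7,interpolation=cv2.INTER_CUBIC))
E
```

```text
(no output)
```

View pics/t1.png

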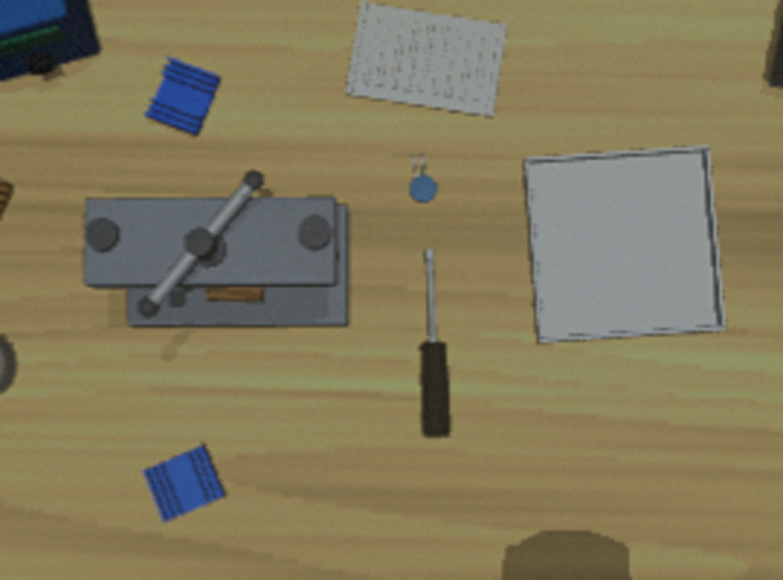

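View pics/s1.png

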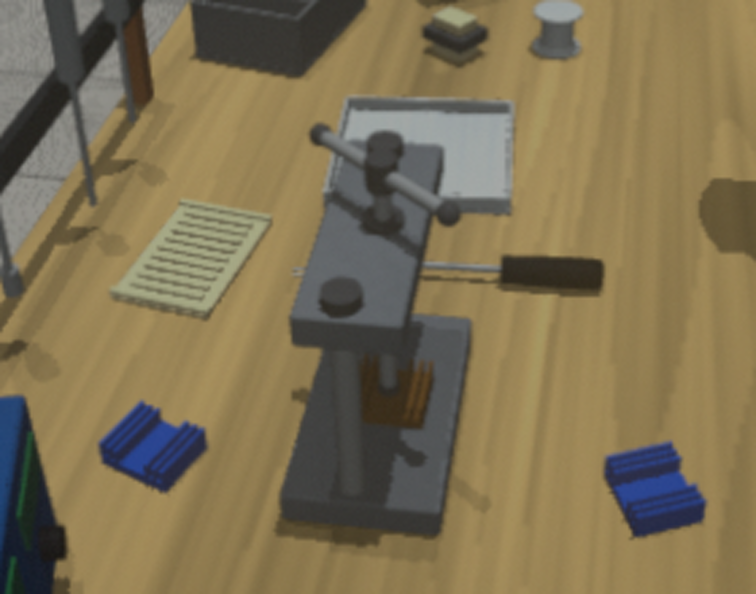

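The top view shows the press centre-left, with the bar plus end at the lower left, around (149,307) in the zoomed crop. The bronze heat sink's front edge shows under the bridge near (235,294), and the tray is at the right. The side view agrees, and the blue heat sinks are the look-alikes. Next I fit the poses from the corner pixels.

```bash
cat > h.py <<'E'
import numpy as np, cv2
from scipy.optimize import least_squares
def proj(p,P,o=None,R=None):
    o=p['origin'] if o is None else o; R=p['orientation'] if R is None else R
    c=(np.atleast_2d(P)-o)@np.asarray(R); s=c[:,:2]/c[:,2:]
    s=s*(1+p['k1']*(s**2).sum(1,keepdims=True)); K=np.asarray(p['K'])
    return s*[K[0,0],K[1,1]]+K[:2,2]
def campose(p,s):
    R=np.asarray(s['orientation']); M=np.asarray(p['mount'])
    return np.asarray(s['tool_pos'])+R@M[:3,3], R@M[:3,:3]
def place(q,L):
    L=np.atleast_2d(L).astype(float); c,s=np.cos(q[2]),np.sin(q[2])
    return L@np.array([[c,s,0],[-s,c,0],[0,0,1]])+[q[0],q[1],0]
E
cat > fit.py <<'E'
from h import *; from bench import cams
T=cams.capture('top'); S=cams.capture('side')
z2o=lambda a,s,off:(np.array(a,float)+.5)/s-.5+off
tp=lambda a:z2o(a,2.9,[170,150]); sp=lambda a:z2o(a,2.7,[180,200])
m=1e-3
PT=[(42,100,185,85,198),(42,-100,185,334,198),(-28,-100,185,336,285),(-28,100,185,85,285),(-50,100,25,127,326),(-50,-100,25,348,325)]
PS=[(-50,100,25,440,515),(60,100,25,287,492),(60,100,0,283,515),(-50,100,0,440,532),(-50,-100,25,470,320),(-28,100,160,408,354),(42,100,160,292,345)]
def fit(T_,S_,x0):
    T_=np.array(T_);S_=np.array(S_) if S_ else np.zeros((0,5))
    f=lambda q:np.r_[(proj(T,place(q,T_[:,:3]*m))-tp(T_[:,3:])).ravel(),((proj(S,place(q,S_[:,:3]*m))-sp(S_[:,3:])).ravel() if len(S_) else [])]
    r=least_squares(f,x0,loss='soft_l1'); print(np.round(r.x,4),np.round(f(r.x).reshape(-1,2),1).tolist()); return r.x
fit(PT,[],[.5,.15,0]); fit(PT,PS,[.5,.15,0])
a=85
fit([(a,a,18,523,158),(a,-a,18,708,147),(-a,-a,18,724,327),(-a,a,18,538,342)],[],[.5,-.15,0])
q=fit(PT,PS,[.5,.15,0])
for e in(1,-1): print(tp([(149,307)] if e>0 else [(254,180)]), proj(T,place(q,[e*62*m*np.cos(2.356),e*62*m*np.sin(2.356),.225])))
E
python3 fit.py
```

```text
[0.6077 0.1696 0.0241] [[0.0, 0.0], [0.9, -0.4], [0.1, 0.0], [-0.7, 0.3], [-0.2, -0.0], [-0.1, 0.1]]
[0.6079 0.1682 0.0225] [[0.6, -0.1], [1.6, -0.4], [0.7, 0.0], [-0.2, 0.2], [0.3, -0.2], [0.4, 0.1], [0.7, -1.1], [-2.7, 0.9], [-0.2, 1.6], [0.7, 1.8], [1.7, -1.4], [-1.1, 1.2], [0.0, 0.6]]
[ 0.6408 -0.1803  0.0893] [[0.1, -0.2], [-0.2, -0.7], [0.3, 0.8], [-0.1, 0.1]]
[0.6079 0.1682 0.0225] [[0.6, -0.1], [1.6, -0.4], [0.7, 0.0], [-0.2, 0.2], [0.3, -0.2], [0.4, 0.1], [0.7, -1.1], [-2.7, 0.9], [-0.2, 1.6], [0.7, 1.8], [1.7, -1.4], [-1.1, 1.2], [0.0, 0.6]]
[[221.05172414 255.53448276]] [[219.57276517 253.63349418]]
[[257.25862069 211.74137931]] [[259.91389609 214.05612178]]
```

Emit:
move_arm(deltas=[{"twist": [0,0,0],"offset": [0,0,-60],"hand": 1},{"twist": [0,0,4],"offset": [60,-50,-110],"hand": 1},{"twist": [0,0,8],"offset": [100,-85,-170],"hand": 1},{"twist": [0,0,15.7],"offset": [150,-130,-170],"hand": 1},{"twist": [0,0,15.7],"offset": [190,-165,-170],"hand": 0.8},{"twist": [0,0,15.7],"offset": [230,-200,-170],"hand": 0.7},{"twist": [0,0,15.7],"offset": [270,-235,-170],"hand": 0.7},{"twist": [0,0,15.7],"offset": [310,-270,-170],"hand": 0.7},{"twist": [0,0,15.7],"offset": [350,-305,-170],"hand": 0.7},{"twist": [0,0,15.7],"offset": [390,-340,-170],"hand": 0.7},{"twist": [0,0,15.7],"offset": [430,-374,-170],"hand": 0.7},{"twist": [0,0,15.7],"offset": [470,-409,-170],"hand": 0.7},{"twist": [0,0,15.7],"offset": [510,-444,-170],"hand": 0.7},{"twist": [0,0,15.7],"offset": [550,-478,-170],"hand": 0.7},{"twist": [0,0,15.7],"offset": [590,-513,-170],"hand": 0.7},{"twist": [0,0,15.7],"offset": [615,-535,-170],"hand": 0.7},{"twist": [0,0,15.7],"offset": [630,-548,-170],"hand": 0.7},{"twist": [0,0,15.7],"offset": [630,-548,-170],"hand": 0.7},{"twist": [0,0,15.7],"offset": [630,-548,-170],"hand": 0.7},{"twist": [0,0,15.7],"offset": [630,-548,-170],"hand": 0.7}])

```text
t: 2.7
tool_pos: [0.6079, 0.1705, 0.3997]
orientation: [[1.0, 0.003, -0.002], [0.003, -1.0, -0.0], [-0.002, -0.0, -1.0]]
ft_force: [-0.3, -0.4, -0.8]
finger_gap: 0.7
finger_force: 0.0
```

```bash
python3 - <<'E'
from bench import readout,cams,models
from h import *
s=readout.get_state(); p=cams.capture('wrist'); print(s['t'],np.round(s['joints'],1),np.round(s['tool_pos'],4),np.round(s['orientation'],3).tolist(),s['finger_gap'])
cv2.imwrite('pics/w0.png',p['image'][:,:,::-1]); np.savez('w0.npz',**{k:p[k] for k in('K','k1','mount')},pos=s['tool_pos'],R=s['orientation'])
print(np.round(p['mount'],4).tolist())
E
```

```text
2.7 [  4.9  28.9  35.8   0.  115.4  94.8] [0.6079 0.1705 0.3997] [[1.0, 0.003, -0.002], [0.003, -1.0, -0.0], [-0.002, -0.0, -1.0]] 0.7001102023901254
[[-0.0001, -0.9496, -0.3133, 0.0798], [1.0, 0.0, -0.0005, 0.001], [0.0005, -0.3133, 0.9496, -0.1427], [0.0, 0.0, 0.0, 1.0]]
```

View pics/w0.png

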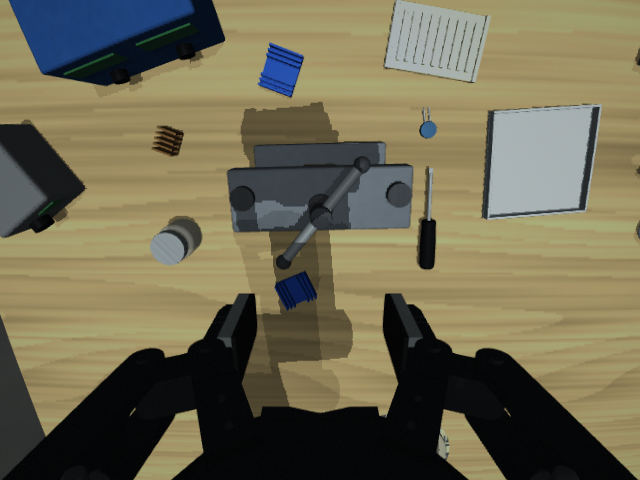

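The wrist view shows the bar with its plus ball at (284,262), minus ball at (362,164) and hub at (320,208). The bridge top corners are at about (229,168), (412,164), (412,228) and (232,231).

```bash
cat > fit2.py <<'E'
from fit import *
W=dict(np.load('w0.npz')); W['k1']=float(W['k1']); M=W['mount']; W['origin']=W['pos']+W['R']@M[:3,3]; W['orientation']=W['R']@M[:3,:3]
A=np.array([(42,100,185,229,168),(42,-100,185,412,164),(-28,-100,185,412,229),(-28,100,185,232,231),(60,90,25,255,146),(60,-100,25,385,142)],float)
A=np.delete(A,4,0)
B=np.array([(284,262),(362,164)],float); Bt=tp([(149,307),(254,180)]); TT=np.array(PT,float)
def f(q):
    th=2.356+q[3]; e=np.array([[np.cos(th),np.sin(th)]])*.062; z=.225+q[3]*.018/6.283
    b=place(q,np.c_[np.r_[e,-e],[z,z]])
    return np.r_[(proj(W,place(q,A[:,:3]*m))-A[:,3:]).ravel(),(proj(W,b)-B).ravel(),(proj(T,place(q,TT[:,:3]*m))-tp(TT[:,3:])).ravel(),(proj(T,b)-Bt).ravel()]
r=least_squares(f,[.608,.169,.02,.1],loss='soft_l1');print('press+bar',np.round(r.x,4),np.round(r.fun.reshape(-1,2),1).tolist())
print(proj(W,W['pos']))
E
python3 fit2.py | tail -2
```

```text
press+bar [0.6079 0.1685 0.021  0.1086] [[-3.3, 0.6], [2.3, 1.1], [-1.9, -0.5], [0.1, 0.6], [1.2, -0.2], [-0.4, -0.9], [-0.7, -0.3], [0.6, -0.2], [1.5, -0.3], [0.6, 0.0], [-0.3, 0.1], [0.2, -0.2], [0.3, 0.1], [0.6, 0.1], [0.3, 0.3]]
[[317.47945439 303.38410537]]
```

Emit:
move_arm(deltas=[{"twist": [0,0,0],"offset": [0,2,40],"hand": 0.65},{"twist": [0,0,0],"offset": [0,2,80],"hand": 0.65},{"twist": [0,0,0],"offset": [0,2,120],"hand": 0.65},{"twist": [0,0,0],"offset": [0,2,150],"hand": 0.65},{"twist": [0,0,0],"offset": [0,2,175],"hand": 0.65},{"twist": [0,0,0],"offset": [0,2,190],"hand": 0.65},{"twist": [0,0,0],"offset": [0,2,196],"hand": 0.65},{"twist": [0,0,0],"offset": [0,2,196],"hand": 0.65},{"twist": [0,0,-6],"offset": [0,2,196],"hand": 0.65},{"twist": [0,0,-12],"offset": [0,2,196],"hand": 0.65},{"twist": [0,0,-18],"offset": [0,2,196],"hand": 0.65},{"twist": [0,0,-23],"offset": [0,2,196],"hand": 0.65},{"twist": [0,0,-28],"offset": [0,2,196],"hand": 0.65},{"twist": [0,0,-33],"offset": [0,2,196],"hand": 0.65},{"twist": [0,0,-38],"offset": [0,2,196],"hand": 0.65}])

```text
t: 4.35
tool_pos: [0.6085, 0.1667, 0.2078]
orientation: [[0.786, 0.618, 0.006], [0.618, -0.786, 0.002], [0.006, 0.003, -1.0]]
ft_force: [2.7, 4.8, 1.7]
finger_gap: 0.648
finger_force: 2.5
```

```bash
python3 - <<'E'
from bench import readout
import numpy as np
s=readout.get_state(); print(s['t'],np.round(s['joints'],1),np.round(s['ft_force'],2),np.round(s['moment'],3))
E
```

```text
4.35 [ 4.6 30.8 63.   0.1 85.8 56.4] [2.73 4.81 1.72] [ 0.6   -0.555 -0.142]
```

Emit:
move_arm(deltas=[{"twist": [0,0,-7],"offset": [0,0,0],"hand": 0.65},{"twist": [0,0,-14],"offset": [0,0,0],"hand": 0.65},{"twist": [0,0,-21],"offset": [0,0,0],"hand": 0.65},{"twist": [0,0,-28],"offset": [0,0,0],"hand": 0.65},{"twist": [0,0,-35],"offset": [0,0,0],"hand": 0.65},{"twist": [0,0,-42],"offset": [0,0,0],"hand": 0.65},{"twist": [0,0,-49],"offset": [0,0,0],"hand": 0.65},{"twist": [0,0,-56],"offset": [0,0,0],"hand": 0.65},{"twist": [0,0,-63],"offset": [0,0,0],"hand": 0.65},{"twist": [0,0,-70],"offset": [0,0,0],"hand": 0.65},{"twist": [0,0,-77],"offset": [0,0,0],"hand": 0.65},{"twist": [0,0,-84],"offset": [0,0,0],"hand": 0.65},{"twist": [0,0,-91],"offset": [0,0,0],"hand": 0.65},{"twist": [0,0,-98],"offset": [0,0,0],"hand": 0.65},{"twist": [0,0,-105],"offset": [0,0,0],"hand": 0.65},{"twist": [0,0,-112],"offset": [0,0,0],"hand": 0.65},{"twist": [0,0,-119],"offset": [0,0,0],"hand": 0.65},{"twist": [0,0,-126],"offset": [0,0,0],"hand": 0.65},{"twist": [0,0,-133],"offset": [0,0,0],"hand": 0.65},{"twist": [0,0,-140],"offset": [0,0,0],"hand": 0.65}])

```text
t: 6.35
tool_pos: [0.609, 0.1665, 0.2086]
orientation: [[-0.999, 0.031, 0.009], [0.031, 1.0, 0.002], [-0.009, 0.002, -1.0]]
ft_force: [4.7, 2.9, 5.0]
finger_gap: 0.65
finger_force: 3.2
```

```bash
python3 - <<'E'
from bench import readout
import numpy as np
s=readout.get_state(); print(s['t'],np.round(s['joints'],1),np.round(s['ft_force'],2),np.round(s['moment'],3),np.round(s['tool_pos'],4))
E
```

```text
6.35 [  4.5  30.8  63.    0.1  85.8 -83.7] [4.7  2.9  4.98] [ 0.617 -0.75  -0.172] [0.609  0.1665 0.2086]
```

Emit:
move_arm(deltas=[{"twist": [0,0,-7],"offset": [0,0,0],"hand": 0.65},{"twist": [0,0,-14],"offset": [0,0,0],"hand": 0.65},{"twist": [0,0,-21],"offset": [0,0,0],"hand": 0.65},{"twist": [0,0,-28],"offset": [0,0,0],"hand": 0.65},{"twist": [0,0,-35],"offset": [0,0,0],"hand": 0.65},{"twist": [0,0,-42],"offset": [0,0,0],"hand": 0.65},{"twist": [0,0,-49],"offset": [0,0,0],"hand": 0.65},{"twist": [0,0,-56],"offset": [0,0,0],"hand": 0.65},{"twist": [0,0,-62],"offset": [0,0,0],"hand": 0.65},{"twist": [0,0,-65],"offset": [0,0,0],"hand": 0.65},{"twist": [0,0,-60],"offset": [0,0,0],"hand": 0.65},{"twist": [0,0,-55],"offset": [0,0,0],"hand": 0.65},{"twist": [0,0,-55],"offset": [0,0,-30],"hand": 0.65},{"twist": [0,0,-55],"offset": [0,0,-70],"hand": 0.65},{"twist": [0,0,-55],"offset": [0,0,-110],"hand": 0.65},{"twist": [0,0,-55],"offset": [0,0,-150],"hand": 0.65},{"twist": [0,0,-55],"offset": [0,0,-190],"hand": 0.65},{"twist": [0,0,-55],"offset": [0,0,-190],"hand": 0.65}])

```text
t: 8.15
tool_pos: [0.6072, 0.1661, 0.403]
orientation: [[-0.602, -0.798, 0.014], [-0.798, 0.602, 0.001], [-0.009, -0.01, -1.0]]
ft_force: [0.4, -0.0, -0.3]
finger_gap: 0.647
finger_force: 0.0
```

```bash
python3 - <<'E'
from bench import readout,cams
from h import *
s=readout.get_state(); p=cams.capture('top'); print(s['t'],np.round(s['joints'],1),np.round(s['ft_force'],2),np.round(s['tool_pos'],4),np.round(s['orientation'],3).tolist())
w=cams.capture('wrist')
i=np.hstack([cv2.resize(p['image'][180:290,180:320],None,fx=2.85,fy=2.85,interpolation=2),cv2.resize(w['image'],(400,313))])
cv2.imwrite('pics/b1.png',i[:,:,::-1])
E
```

```text
8.15 [   4.5   28.2   36.5   -0.   114.6 -138.4] [ 0.4  -0.   -0.26] [0.6072 0.1661 0.403 ] [[-0.602, -0.798, 0.014], [-0.798, 0.602, 0.001], [-0.009, -0.01, -1.0]]Traceback (most recent call last):
  File "<stdin>", line 5, in <module>
    return _nx.concatenate(arrs, 1, dtype=dtype, casting=casting)
           ~~~~~~~~~~~~~~~^^^^^^^^^^^^^^^^^^^^^^^^^^^^^^^^^^^^^^^
ValueError: all the input array dimensions except for the concatenation axis must match exactly, but along dimension 0, the array at index 0 has size 314 and the array at index 1 has size 313
```

```bash
python3 - <<'E'
from bench import readout,cams
from h import *
s=readout.get_state(); w=cams.capture('wrist'); cv2.imwrite('pics/b1.png',w['image'][:,:,::-1])
np.savez('w1.npz',**{k:w[k] for k in('K','k1','mount')},pos=s['tool_pos'],R=s['orientation'])
E
```

```text
(no output)
```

View pics/b1.png

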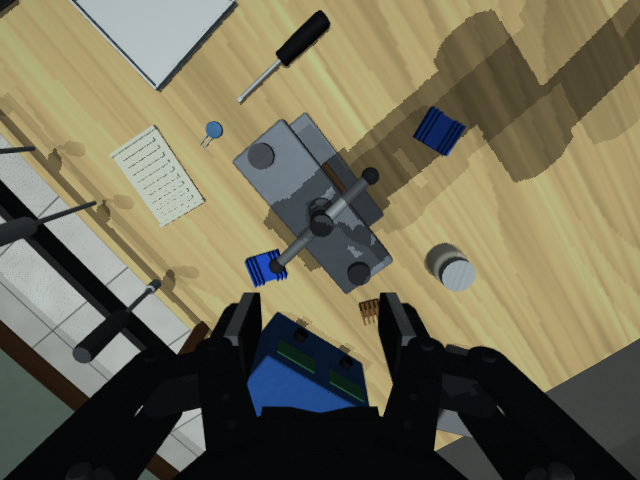

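The bar now runs from (370,176) to (277,267), roughly square to the bridge. I'll work out the joint angle.

```bash
python3 - <<'E'
from h import *
W=dict(np.load('w1.npz')); W['k1']=float(W['k1']); M=W['mount']; W['origin']=W['pos']+W['R']@M[:3,3]; W['orientation']=W['R']@M[:3,:3]
for sg in(1,-1):
    B=np.array([(370,176),(277,267)],float)[::sg]
    def f(q):
        th=2.356+q[2]+.021; e=np.array([[np.cos(th),np.sin(th)]])*.062; z=.225+q[2]*.018/6.283
        return (proj(W,np.c_[q[:2]+np.r_[e,-e],[z,z]])-B).ravel()
    for g in (3.9,):
        r=least_squares(f,[.608,.1685,g]);print(r.x,r.fun)
print(np.degrees(np.arctan2(W['R'][1,0],W['R'][0,0])))
E
```

```text
[0.6089007  0.17153271 0.91146717] [-1.57011278  1.48477139  1.70882229 -1.91223862]
[0.60769783 0.16961228 4.0539486 ] [ 0.38322596 -0.43050244 -0.35119322  0.33178391]
-127.03610357719258
```

Emit:
move_arm(deltas=[{"twist": [0,0,8],"offset": [0,0,0],"hand": 0.65},{"twist": [0,0,16],"offset": [0,0,0],"hand": 0.65},{"twist": [0,0,24],"offset": [0,0,0],"hand": 0.65},{"twist": [0,0,32],"offset": [0,0,0],"hand": 0.65},{"twist": [0,0,40],"offset": [0,0,0],"hand": 0.65},{"twist": [0,0,48],"offset": [0,0,0],"hand": 0.65},{"twist": [0,0,56],"offset": [0,0,0],"hand": 0.65},{"twist": [0,0,64],"offset": [0,0,0],"hand": 0.65},{"twist": [0,0,72],"offset": [0,0,0],"hand": 0.65},{"twist": [0,0,80],"offset": [0,0,0],"hand": 0.65},{"twist": [0,0,88],"offset": [0,0,0],"hand": 0.65},{"twist": [0,0,96],"offset": [0,0,0],"hand": 0.65},{"twist": [0,0,104],"offset": [0,0,0],"hand": 0.65},{"twist": [0,0,112],"offset": [0,0,0],"hand": 0.65},{"twist": [0,0,120],"offset": [0,0,0],"hand": 0.65},{"twist": [0,0,128],"offset": [0,0,0],"hand": 0.65},{"twist": [0,0,136],"offset": [0,0,0],"hand": 0.65},{"twist": [0,0,144],"offset": [0,0,0],"hand": 0.65},{"twist": [0,0,150],"offset": [0,0,0],"hand": 0.65},{"twist": [0,0,150],"offset": [0,0,0],"hand": 0.65}])

```text
t: 10.3
tool_pos: [0.6069, 0.1663, 0.3943]
orientation: [[0.123, 0.992, -0.002], [0.992, -0.123, -0.0], [-0.0, -0.002, -1.0]]
ft_force: [0.4, -0.3, -0.4]
finger_gap: 0.648
finger_force: 0.0
```

Emit:
move_arm(deltas=[{"twist": [0,0,8],"offset": [3,1,0],"hand": 0.65},{"twist": [0,0,16],"offset": [3,1,0],"hand": 0.65},{"twist": [0,0,24],"offset": [3,1,20],"hand": 0.65},{"twist": [0,0,32],"offset": [3,1,50],"hand": 0.65},{"twist": [0,0,40],"offset": [3,1,80],"hand": 0.65},{"twist": [0,0,45],"offset": [3,1,100],"hand": 0.65},{"twist": [0,0,45],"offset": [3,1,130],"hand": 0.65},{"twist": [0,0,45],"offset": [3,1,160],"hand": 0.65},{"twist": [0,0,45],"offset": [3,1,180],"hand": 0.65},{"twist": [0,0,45],"offset": [3,1,187],"hand": 0.65},{"twist": [0,0,40],"offset": [3,1,187],"hand": 0.65},{"twist": [0,0,33],"offset": [3,1,187],"hand": 0.65},{"twist": [0,0,26],"offset": [3,1,187],"hand": 0.65},{"twist": [0,0,19],"offset": [3,1,187],"hand": 0.65},{"twist": [0,0,12],"offset": [3,1,187],"hand": 0.65},{"twist": [0,0,5],"offset": [3,1,187],"hand": 0.65},{"twist": [0,0,-2],"offset": [3,1,187],"hand": 0.65},{"twist": [0,0,-9],"offset": [3,1,187],"hand": 0.65},{"twist": [0,0,-16],"offset": [3,1,187],"hand": 0.65},{"twist": [0,0,-23],"offset": [3,1,187],"hand": 0.65}])

```text
t: 12.3
tool_pos: [0.6085, 0.1697, 0.2098]
orientation: [[-0.282, 0.959, 0.002], [0.959, 0.282, 0.001], [0.0, 0.002, -1.0]]
ft_force: [-2.3, 2.5, 4.6]
finger_gap: 0.653
finger_force: 2.8
```

```bash
cat > st.py <<'E'
from bench import readout
import numpy as np
s=readout.get_state(); R=s['orientation'];print(s['t'],np.round(s['joints'],1),np.round(s['ft_force'],2),np.round(s['moment'],3),np.round(s['tool_pos'],4),np.round(R,3).tolist(),'head',np.degrees(np.arctan2(R[1][0],R[0][0])))
E
python3 st.py
```

```text
12.3 [  4.8  30.9  62.4   0.   86.5 -11.6] [-2.28  2.53  4.58] [ 0.188  0.34  -0.149] [0.6085 0.1697 0.2098] [[-0.282, 0.959, 0.002], [0.959, 0.282, 0.001], [0.0, 0.002, -1.0]] head 106.39772983853383
```

Emit:
move_arm(deltas=[{"twist": [0,0,-7],"offset": [0,0,0],"hand": 0.65},{"twist": [0,0,-14],"offset": [0,0,0],"hand": 0.65},{"twist": [0,0,-21],"offset": [0,0,0],"hand": 0.65},{"twist": [0,0,-28],"offset": [0,0,0],"hand": 0.65},{"twist": [0,0,-34],"offset": [0,0,0],"hand": 0.65},{"twist": [0,0,-38],"offset": [0,0,0],"hand": 0.65},{"twist": [0,0,-40],"offset": [0,0,0],"hand": 0.65}])

```text
t: 13.0
tool_pos: [0.6083, 0.1694, 0.2097]
orientation: [[-0.831, 0.556, 0.001], [0.556, 0.831, 0.0], [-0.001, 0.001, -1.0]]
ft_force: [-2.3, 0.5, 4.3]
finger_gap: 0.649
finger_force: 2.5
```

```bash
python3 st.py
```

```text
13.0 [  4.8  30.9  62.5   0.   86.5 -51.4] [-2.25  0.5   4.32] [-0.014  0.398 -0.175] [0.6083 0.1694 0.2097] [[-0.831, 0.556, 0.001], [0.556, 0.831, 0.0], [-0.001, 0.001, -1.0]] head 146.24443089130588
```

Emit:
move_arm(deltas=[{"twist": [0,0,-2],"offset": [0,0,0],"hand": 0.65},{"twist": [0,0,-3],"offset": [0,0,0],"hand": 0.65}])

```text
t: 13.2
tool_pos: [0.6084, 0.1693, 0.2095]
orientation: [[-0.858, 0.513, 0.001], [0.513, 0.858, 0.0], [-0.001, 0.001, -1.0]]
ft_force: [-3.1, 0.8, 4.3]
finger_gap: 0.647
finger_force: 2.4
```

```bash
python3 st.py
```

```text
13.2 [  4.8  30.9  62.5   0.   86.5 -54.3] [-3.08  0.79  4.27] [-0.032  0.377 -0.165] [0.6084 0.1693 0.2095] [[-0.858, 0.513, 0.001], [0.513, 0.858, 0.0], [-0.001, 0.001, -1.0]] head 149.13605712555452
```

Emit:
move_arm(deltas=[{"twist": [0,0,-1.5],"offset": [0,0,0],"hand": 0.65},{"twist": [0,0,-3],"offset": [0,0,0],"hand": 0.65}])

```text
t: 13.4
tool_pos: [0.6084, 0.1692, 0.2087]
orientation: [[-0.884, 0.468, 0.0], [0.468, 0.884, -0.0], [-0.0, 0.0, -1.0]]
ft_force: [-2.2, -1.0, 3.4]
finger_gap: 0.647
finger_force: 2.5
```

```bash
python3 st.py
```

```text
13.4 [  4.8  31.   62.5  -0.   86.5 -57.3] [-2.16 -0.96  3.41] [-0.16   0.38  -0.168] [0.6084 0.1692 0.2087] [[-0.884, 0.468, 0.0], [0.468, 0.884, -0.0], [-0.0, 0.0, -1.0]] head 152.1130951409741
```

Emit:
move_arm(deltas=[{"twist": [0,0,-1],"offset": [0,0,0],"hand": 0.65},{"twist": [0,0,-2],"offset": [0,0,0],"hand": 0.65}])

```text
t: 13.6
tool_pos: [0.6084, 0.1692, 0.2084]
orientation: [[-0.899, 0.437, -0.0], [0.437, 0.899, -0.0], [0.0, -0.0, -1.0]]
ft_force: [-3.9, 0.7, 4.0]
finger_gap: 0.65
finger_force: 2.4
```

```bash
python3 st.py
```

```text
13.6 [  4.8  31.   62.5  -0.   86.5 -59.2] [-3.86  0.65  4.  ] [-0.133  0.464 -0.143] [0.6084 0.1692 0.2084] [[-0.899, 0.437, -0.0], [0.437, 0.899, -0.0], [0.0, -0.0, -1.0]] head 154.0642742442483
```

Emit:
move_arm(deltas=[{"twist": [0,0,-1.5],"offset": [0,0,0],"hand": 0.65},{"twist": [0,0,-3],"offset": [0,0,0],"hand": 0.65}])

```text
t: 13.8
tool_pos: [0.6084, 0.1692, 0.2083]
orientation: [[-0.921, 0.389, -0.0], [0.389, 0.921, -0.0], [0.0, -0.0, -1.0]]
ft_force: [-3.9, -1.0, 4.7]
finger_gap: 0.65
finger_force: 4.9
```

```bash
python3 st.py
```

```text
13.8 [  4.8  31.   62.5  -0.   86.5 -62.3] [-3.94 -0.97  4.69] [-0.205  0.585 -0.294] [0.6084 0.1692 0.2083] [[-0.921, 0.389, -0.0], [0.389, 0.921, -0.0], [0.0, -0.0, -1.0]] head 157.10941635894332
```

Emit:
move_arm(deltas=[{"twist": [0,0,-1],"offset": [0,0,0],"hand": 0.65},{"twist": [0,0,-2],"offset": [0,0,0],"hand": 0.65}])

```text
t: 14.0
tool_pos: [0.6083, 0.1692, 0.2085]
orientation: [[-0.934, 0.358, -0.0], [0.358, 0.934, 0.0], [0.0, -0.0, -1.0]]
ft_force: [-4.3, -0.3, 5.7]
finger_gap: 0.65
finger_force: 19.8
```

```bash
python3 st.py
```

```text
14.0 [  4.8  31.   62.5   0.   86.5 -64.2] [-4.32 -0.27  5.69] [-0.209  0.626 -1.225] [0.6083 0.1692 0.2085] [[-0.934, 0.358, -0.0], [0.358, 0.934, 0.0], [0.0, -0.0, -1.0]] head 158.99415072249644
```

The handle moment jumped to 1.2 N m, so the screw is at its stop. I'll back off, lift clear and take the leaned pose in front of the press.

Emit:
move_arm(deltas=[{"twist": [0,0,4],"offset": [0,0,0],"hand": 0.65},{"twist": [0,0,9],"offset": [0,0,0],"hand": 0.65},{"twist": [0,0,9],"offset": [0,0,-15],"hand": 0.65},{"twist": [0,0,9],"offset": [0,0,-50],"hand": 0.65},{"twist": [0,0,9],"offset": [0,0,-90],"hand": 0.65},{"twist": [0,0,4],"offset": [0,0,-120],"hand": 1},{"twist": [0,0,-4],"offset": [35,-14,-120],"hand": 1},{"twist": [0,0,-12],"offset": [70,-28,-120],"hand": 1},{"twist": [0,0,-20],"offset": [98,-40,-120],"hand": 1},{"twist": [0,0,-22.2],"offset": [98,-40,-120],"hand": 1},{"twist": [0,0,-22.2],"offset": [98,-40,-120],"hand": 1},{"twist": [0,0,-22.2],"offset": [98,-40,-120],"hand": 1}])

```text
t: 15.2
tool_pos: [0.5031, 0.1671, 0.328]
orientation: [[-1.0, -0.02, 0.0], [-0.02, 1.0, 0.0], [-0.0, 0.0, -1.0]]
ft_force: [0.4, 0.4, 0.9]
finger_gap: 1.002
finger_force: 0.0
```

```bash
python3 st.py
```

```text
15.2 [  5.6  16.9  66.    0.   97.1 -85.6] [0.36 0.36 0.94] [ 0.015  0.029 -0.037] [0.5031 0.1671 0.328 ] [[-1.0, -0.02, 0.0], [-0.02, 1.0, 0.0], [-0.0, 0.0, -1.0]] head -178.86351821172002
```

Emit:
move_arm(deltas=[{"twist": [0,-7,0],"offset": [0,0,30],"hand": 1},{"twist": [0,-14,0],"offset": [0,0,60],"hand": 1},{"twist": [0,-21,0],"offset": [0,0,90],"hand": 1},{"twist": [0,-28,0],"offset": [0,0,120],"hand": 1},{"twist": [0,-35,0],"offset": [0,0,150],"hand": 1},{"twist": [0,-35,0],"offset": [0,0,170],"hand": 1},{"twist": [0,-35,0],"offset": [0,0,170],"hand": 1},{"twist": [0,-35,0],"offset": [0,0,170],"hand": 1}])

```text
t: 16.0
tool_pos: [0.5036, 0.167, 0.1587]
orientation: [[-0.82, -0.02, 0.572], [-0.016, 1.0, 0.011], [-0.572, -0.0, -0.82]]
ft_force: [1.4, -0.7, 1.0]
finger_gap: 1.003
finger_force: 0.0
```

```bash
python3 st.py; python3 - <<'E'
from bench import readout,cams
from h import *
s=readout.get_state(); w=cams.capture('wrist'); cv2.imwrite('pics/b2.png',w['image'][:,:,::-1])
np.savez('w2.npz',**{k:w[k] for k in('K','k1','mount')},pos=s['tool_pos'],R=s['orientation'])
E
```

```text
16.0 [  7.3  14.9 108.5  -9.4  22.2 -76.2] [ 1.38 -0.71  1.  ] [-0.002  0.251  0.038] [0.5036 0.167  0.1587] [[-0.82, -0.02, 0.572], [-0.016, 1.0, 0.011], [-0.572, -0.0, -0.82]] head -178.85556855209154
```

View pics/b2.png

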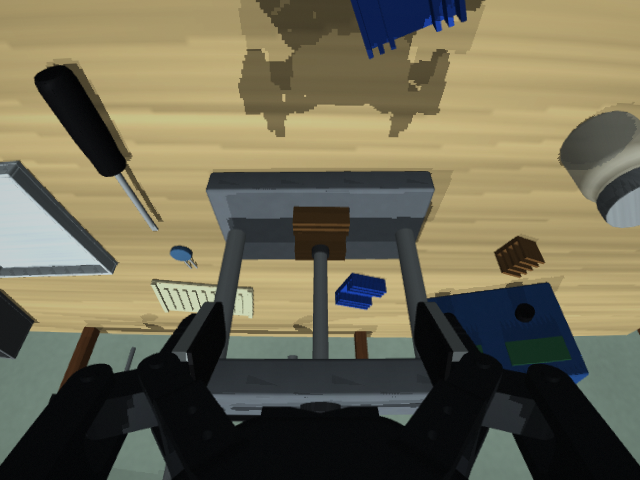

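The leaned wrist view shows the heat sink with its front face from (294,207) to (349,207), under the bridge, and the raised foot above it at (320,250). Joint 5 reads 22°, near its 10° limit, so I'll check kinematics and sink position together.

```bash
cat > kin.py <<'E'
from h import *
from scipy.spatial.transform import Rotation as Ro
D=[([-86.648,21.807,74.336,0,83.858,-12.336],[.149,-.529,.231]),([4.9,28.9,35.8,0,115.4,94.8],[.6079,.1705,.3997]),([4.6,30.8,63,.1,85.8,56.4],[.6085,.1667,.2078]),
([4.5,28.2,36.5,0,114.6,-138.4],[.6072,.1661,.403]),([4.8,30.9,62.4,0,86.5,-11.6],[.6085,.1697,.2098]),([5.6,16.9,66,0,97.1,-85.6],[.5031,.1671,.328]),([7.3,14.9,108.5,-9.4,22.2,-76.2],[.5036,.167,.1587])]
def fk(q,p):
    d,a1,h,L1,L2,e,Dt=p; q=np.radians(q); r=lambda ax,a:Ro.from_rotvec(np.array(ax)*a).as_matrix()
    A=r([0,0,1],q[0]); B=A@r([0,1,0],q[1]); C=B@r([0,1,0],q[2])
    E=C@r([0,0,1],q[3])@r([0,1,0],q[4]); P=A@np.array([a1,d,h])+B@[0,0,L1]+C@[e,0,L2]+E@[0,0,Dt]
    return P,E@r([0,0,1],q[5])@r([0,0,1],np.pi/2)@np.eye(3)
if 1:
    f=lambda p:np.concatenate([fk(q,p)[0]-t for q,t in D])
    g=least_squares(f,[.117,0,.3,.4,.4,0,.3]); P=g.x
def ik(pos,R,q0):
    F=lambda q:np.r_[(fk(q,P)[0]-pos)*1000,(fk(q,P)[1]-R).ravel()*300]
    return least_squares(F,q0)
E
python3 - <<'E'
from kin import *
print(np.round(P,4),np.abs(g.fun).max()); 
W=dict(np.load('w2.npz')); print(np.round(fk(D[-1][0],P)[1],3).tolist())
yaw=.021
def tgt(t,yaw):
    t=np.radians(t);c,s=np.cos(t),np.sin(t);return Ro.from_euler('z',yaw).as_matrix()@np.array([[-c,0,s],[0,1,0],[-s,0,-c]])
for t in(20,25,30,35):
  for nm,pos,yw in(('grasp',[.588,.168,.034],yaw),('out',[.50,.167,.037],yaw),('tray',[.62,-.18,.013],yaw),('tray2',[.62,-.18,.013],-.3),('high',[.53,.0,.15],yaw)):
    r=ik(np.array(pos),tgt(t,yw),[7,20,100,-9,22,-76]); print(t,nm,np.round(r.x,1),round(r.cost,2))
W['k1']=float(W['k1']);M=W['mount'];W['origin']=W['pos']+W['R']@M[:3,3];W['orientation']=W['R']@M[:3,:3]
L=np.array([[-29,25,25],[-29,-25,25],[-29,25,45],[-29,-25,45],[29,25,45],[29,-25,45],[-50,100,25],[-50,-100,25],[-28,100,160],[-28,-100,160]])*1e-3
print(np.round(proj(W,place([.608,.169,.021],L)),1).tolist())
E
```

```text
[ 0.1177 -0.0013  0.1327  0.5377  0.3516  0.104   0.2598] 0.0007490218604175036
[[-0.821, -0.019, 0.571], [-0.016, 1.0, 0.011], [-0.571, -0.0, -0.821]]
20 grasp [  5.5  34.2  94.   -2.8  31.9 -83.6] 0.0
20 out [  6.5  28.5 107.1  -4.3  24.5 -81.1] 0.0
20 tray [ -31.    38.5   89.    17.7   36.7 -135. ] 0.0
20 tray2 [ -28.2   38.2   89.8    7.    32.6 -106.3] 0.0
20 high [ -15.7   17.3   99.6    8.2   44.2 -111.9] 0.0
25 grasp [  5.7  33.7  97.7  -4.7  23.8 -81.7] 0.0
25 out [  6.8  28.4 110.5  -8.3  16.4 -77. ] 0.0
25 tray [ -32.2   38.    92.6   26.9   30.9 -144.4] 0.0
25 tray2 [ -28.7   37.6   93.6   11.6   24.6 -111. ] 0.0
25 high [ -16.6   16.2  103.3   12.3   37.2 -116.1] 0.0
30 grasp [  5.9  33.6 101.2  -8.7  15.5 -77.5] 0.0
30 out [  7.   28.7 113.9 -21.3   8.1 -63.9] 0.0
30 tray [ -33.4   37.9   96.1   40.1   26.2 -158. ] 0.0
30 tray2 [ -29.1   37.5   97.3   20.9   16.8 -120.5] 0.0
30 high [ -17.5   15.4  107.    18.5   30.3 -122.5] 0.0
35 grasp [  6.1  33.9 104.6 -22.8   7.2 -63.4] 0.0
35 out [   7.3   29.5  117.3 -114.1    3.9   29.2] 0.0
35 tray [ -34.7   38.2   99.4   58.    23.4 -176.5] 0.0
35 tray2 [ -29.6   37.7  100.8   45.1   10.  -144.9] 0.0
35 high [ -18.5   14.9  110.7   28.8   23.6 -133.1] 0.0
[[348.0, 206.3], [292.9, 206.3], [349.2, 223.3], [291.8, 223.3], [345.2, 259.9], [295.7, 259.9], [436.6, 189.8], [204.4, 190.1], [468.8, 355.6], [173.0, 355.9]]
```

```bash
python3 - <<'E'
from kin import *
yaw=.021
def tgt(t,yaw):
    t=np.radians(t);c,s=np.cos(t),np.sin(t);return Ro.from_euler('z',yaw).as_matrix()@np.array([[-c,0,s],[0,1,0],[-s,0,-c]])
for t in(28,30):
  q=[7,20,100,-9,22,-76]
  for pos in([.503,.167,.158],[.516,.167,.170],[.590,.1695,.031],[.590,.1695,.034],[.545,.1685,.034],[.52,.168,.06],[.48,.167,.12],[.50,.10,.12],[.55,-.05,.12],[.62,-.18,.12],[.622,-.18,.03],[.622,-.18,.010]):
    r=ik(np.array(pos),tgt(t,yaw),q); q=r.x; print(t,pos,np.round(q,1),round(r.cost,2))
E
```

```text
28 [0.503, 0.167, 0.158] [  6.9  15.5 103.9  -4.9  32.8 -80.9] 0.0
28 [0.516, 0.167, 0.17] [  6.7  15.6 101.2  -4.4  35.4 -81.6] 0.0
28 [0.59, 0.1695, 0.031] [  5.9  34.1  99.5  -7.   18.6 -79.2] 0.0
28 [0.59, 0.1695, 0.034] [  5.9  33.8  99.4  -6.8  19.1 -79.4] 0.0
28 [0.545, 0.1685, 0.034] [  6.4  31.2 106.2  -9.5  14.9 -76.2] 0.0
28 [0.52, 0.168, 0.06] [  6.7  26.8 108.5  -8.9  17.  -76.6] 0.0
28 [0.48, 0.167, 0.12] [  7.3  17.5 110.   -6.8  24.9 -78.4] 0.0
28 [0.5, 0.1, 0.12] [ -3.1  17.2 110.5   4.9  24.5 -98.2] 0.0
28 [0.55, -0.05, 0.12] [ -22.8   20.5  104.6   21.9   30.9 -130.5] 0.0
28 [0.62, -0.18, 0.12] [ -32.9   28.4   89.4   23.7   40.9 -139.3] 0.0
28 [0.622, -0.18, 0.03] [ -32.8   36.4   93.8   31.8   29.9 -149.1] 0.0
28 [0.622, -0.18, 0.01] [ -32.8   38.3   94.5   34.4   27.7 -152.1] 0.0
30 [0.503, 0.167, 0.158] [  7.   15.3 105.3  -5.8  29.7 -79.9] 0.0
30 [0.516, 0.167, 0.17] [  6.8  15.3 102.6  -5.2  32.3 -80.8] 0.0
30 [0.59, 0.1695, 0.031] [  6.   34.1 100.9  -9.1  15.3 -77. ] 0.0
30 [0.59, 0.1695, 0.034] [  6.   33.8 100.8  -8.9  15.7 -77.3] 0.0
30 [0.545, 0.1685, 0.034] [  6.5  31.3 107.5 -13.3  11.6 -72.4] 0.0
30 [0.52, 0.168, 0.06] [  6.8  26.9 109.9 -12.   13.7 -73.5] 0.0
30 [0.48, 0.167, 0.12] [  7.4  17.3 111.3  -8.4  21.7 -76.8] 0.0
30 [0.5, 0.1, 0.12] [ -3.2  17.  111.9   6.1  21.2 -99.4] 0.0
30 [0.55, -0.05, 0.12] [ -23.3   20.3  106.    25.8   28.4 -134.6] 0.0
30 [0.62, -0.18, 0.12] [ -33.4   28.2   90.8   27.    38.7 -142.6] 0.0
30 [0.622, -0.18, 0.03] [ -33.3   36.3   95.2   37.    28.1 -154.4] 0.0
30 [0.622, -0.18, 0.01] [ -33.3   38.3   95.9   40.3   26.  -158.1] 0.0
```

Emit:
move_arm(deltas=[{"twist": [0,4,0],"offset": [0,0,10],"hand": 1},{"twist": [0,7,0],"offset": [0,0,35],"hand": 1},{"twist": [0,7,0],"offset": [1,0,60],"hand": 1},{"twist": [0,7,0],"offset": [1,1,85],"hand": 1},{"twist": [0,7,0],"offset": [2,1,110],"hand": 1},{"twist": [0,7,0],"offset": [2,1,130],"hand": 1},{"twist": [0,7,0],"offset": [2,1,142],"hand": 1},{"twist": [0,7,0],"offset": [2,1,148],"hand": 1},{"twist": [0,7,0],"offset": [2,1,150],"hand": 1},{"twist": [0,7,0],"offset": [2,1,150],"hand": 1}])

```text
t: 17.05
tool_pos: [0.5872, 0.1699, 0.0351]
orientation: [[-0.882, -0.021, 0.47], [-0.018, 1.0, 0.01], [-0.47, 0.0, -0.883]]
ft_force: [-0.1, 0.6, 0.3]
finger_gap: 1.002
finger_force: 0.0
```

```bash
python3 st.py; python3 - <<'E'
from bench import readout,cams
from h import *
s=readout.get_state(); w=cams.capture('wrist'); cv2.imwrite('pics/b3.png',w['image'][:,:,::-1])
E
```

```text
17.05 [  6.   33.5  99.8  -7.   18.9 -79.1] [-0.13  0.6   0.34] [-0.005  0.239  0.035] [0.5872 0.1699 0.0351] [[-0.882, -0.021, 0.47], [-0.018, 1.0, 0.01], [-0.47, 0.0, -0.883]] head -178.81506095519222
```

View pics/b3.png

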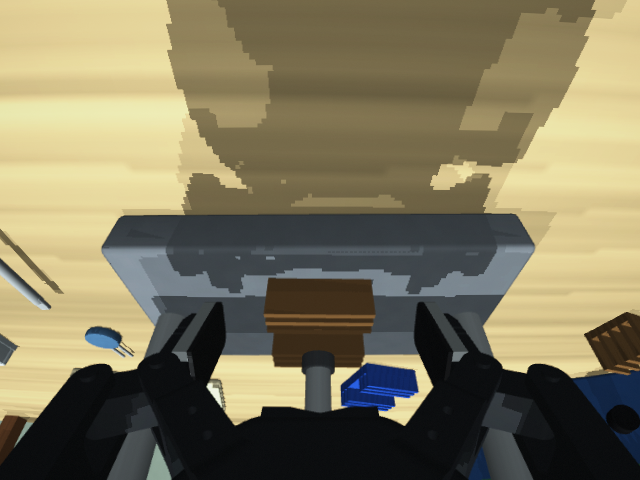

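The sink is centred between the open fingers (columns 265–374 against pads at 225 and 415), and the foot is clear above it. I'll go in the last 4 mm and close.

Emit:
move_arm(deltas=[{"twist": [0,0,0],"offset": [0,0,4],"hand": 1},{"twist": [0,0,0],"offset": [0,0,4],"hand": 0.8},{"twist": [0,0,0],"offset": [0,0,4],"hand": 0.7},{"twist": [0,0,0],"offset": [0,0,4],"hand": 0.64},{"twist": [0,0,0],"offset": [0,0,4],"hand": 0.6},{"twist": [0,0,0],"offset": [0,0,4],"hand": 0.56},{"twist": [0,0,0],"offset": [0,0,4],"hand": 0.5},{"twist": [0,0,0],"offset": [0,0,4],"hand": 0.4},{"twist": [0,0,0],"offset": [0,0,4],"hand": 0.4}], grip_force=50)

```text
t: 18.0
tool_pos: [0.5887, 0.1699, 0.0312]
orientation: [[-0.883, -0.021, 0.47], [-0.018, 1.0, 0.01], [-0.47, -0.0, -0.883]]
ft_force: [-3.1, -0.9, 6.6]
finger_gap: 0.564
finger_force: 50.3
```

```bash
python3 st.py
```

```text
18.0 [  6.   34.   99.7  -7.2  18.5 -79. ] [-3.11 -0.88  6.58] [-0.173  0.359 -0.114] [0.5887 0.1699 0.0312] [[-0.883, -0.021, 0.47], [-0.018, 1.0, 0.01], [-0.47, -0.0, -0.883]] head -178.81195087337417
```

Emit:
move_arm(deltas=[{"twist": [0,0,0],"offset": [-0.7,0,-1.3],"hand": 0.4},{"twist": [0,0,0],"offset": [-1.4,0,-2.6],"hand": 0.4},{"twist": [0,0,0],"offset": [-1.4,0,-2.6],"hand": 0.4},{"twist": [0,0,0],"offset": [2,0,-4.5],"hand": 0.4},{"twist": [0,0,0],"offset": [7,0,-7],"hand": 0.4},{"twist": [0,0,0],"offset": [14,0,-11],"hand": 0.4},{"twist": [0,0,0],"offset": [21,0,-14.5],"hand": 0.4},{"twist": [0,0,0],"offset": [28,0,-18.5],"hand": 0.4},{"twist": [0,0,0],"offset": [35,0,-22],"hand": 0.4},{"twist": [0,0,0],"offset": [42.7,0,-26],"hand": 0.4},{"twist": [0,0,0],"offset": [45,0,-36],"hand": 0.4},{"twist": [0,0,0],"offset": [47.7,0,-48],"hand": 0.4},{"twist": [0,0,0],"offset": [48,0,-60],"hand": 0.4},{"twist": [0,0,0],"offset": [49,0,-76],"hand": 0.4},{"twist": [0,0,0],"offset": [50,0,-93],"hand": 0.4},{"twist": [0,0,0],"offset": [50,0,-110],"hand": 0.4},{"twist": [0,0,0],"offset": [50,0,-122],"hand": 0.4},{"twist": [0,0,0],"offset": [50,0,-129],"hand": 0.4},{"twist": [0,0,0],"offset": [50,0,-129],"hand": 0.4}])

```text
t: 19.9
tool_pos: [0.4841, 0.1678, 0.1222]
orientation: [[-0.882, -0.021, 0.471], [-0.018, 1.0, 0.01], [-0.471, 0.0, -0.882]]
ft_force: [0.3, -0.3, -2.5]
finger_gap: 0.563
finger_force: 51.7
```

```bash
python3 st.py; python3 - <<'E'
from bench import readout,cams
from h import *
w=cams.capture('wrist'); t=cams.capture('top')
i=np.hstack([cv2.resize(w['image'],(400,300)),cv2.resize(t['image'][180:330,200:400],(400,300),interpolation=2)])
cv2.imwrite('pics/b4.png',i[:,:,::-1])
E
```

```text
19.9 [  7.3  17.6 109.3  -6.7  25.3 -78.5] [ 0.27 -0.3  -2.46] [-0.078  0.442 -0.06 ] [0.4841 0.1678 0.1222] [[-0.882, -0.021, 0.471], [-0.018, 1.0, 0.01], [-0.471, 0.0, -0.882]] head -178.81475850978046
```

View pics/b4.png

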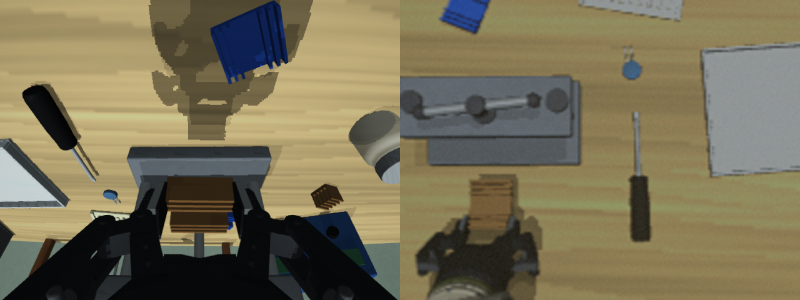

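The sink is held level and clear of the press, and the bar lies across at its stop. I'll carry it over the tray.

Emit:
move_arm(deltas=[{"twist": [0,0,0],"offset": [0,-12,0],"hand": 0.4},{"twist": [0,0,0],"offset": [1,-35,0],"hand": 0.4},{"twist": [0,0,0],"offset": [1,-62,-1],"hand": 0.4},{"twist": [0,0,0],"offset": [2,-90,-1],"hand": 0.4},{"twist": [0,0,0],"offset": [2,-120,-1],"hand": 0.4},{"twist": [0,0,0],"offset": [0,-150,0],"hand": 0.4},{"twist": [0,0,0],"offset": [-10,-178,6],"hand": 0.4},{"twist": [0,0,0],"offset": [-24,-205,13],"hand": 0.4},{"twist": [0,0,0],"offset": [-40,-231,21],"hand": 0.4},{"twist": [0,0,0],"offset": [-56,-256,30],"hand": 0.4},{"twist": [0,0,0],"offset": [-72,-281,38],"hand": 0.4},{"twist": [0,0,0],"offset": [-87,-305,46],"hand": 0.4},{"twist": [0,0,0],"offset": [-100,-327,53],"hand": 0.4},{"twist": [0,0,0],"offset": [-110,-343,59],"hand": 0.4},{"twist": [0,0,0],"offset": [-115,-351,61.5],"hand": 0.4},{"twist": [0,0,0],"offset": [-115,-351,61.5],"hand": 0.4},{"twist": [0,0,0],"offset": [-115,-351,61.5],"hand": 0.4}])

```text
t: 21.7
tool_pos: [0.6212, -0.1798, 0.1202]
orientation: [[-0.883, -0.021, 0.468], [-0.018, 1.0, 0.011], [-0.468, 0.001, -0.884]]
ft_force: [-0.2, 0.7, -1.6]
finger_gap: 0.565
finger_force: 51.8
```

```bash
python3 st.py
```

```text
21.7 [ -32.8   28.6   89.1   23.5   41.1 -138.9] [-0.25  0.69 -1.62] [-0.005  0.412 -0.001] [ 0.6212 -0.1798  0.1202] [[-0.883, -0.021, 0.468], [-0.018, 1.0, 0.011], [-0.468, 0.001, -0.884]] head -178.82203433851438
```

Emit:
move_arm(deltas=[{"twist": [0,0,0],"offset": [7,0,13],"hand": 0.4},{"twist": [0,0,0],"offset": [16,0,30],"hand": 0.4},{"twist": [0,0,0],"offset": [25,0,47],"hand": 0.4},{"twist": [0,0,0],"offset": [33,0,62],"hand": 0.4},{"twist": [0,0,0],"offset": [40,0,75],"hand": 0.4},{"twist": [0,0,0],"offset": [45,0,84],"hand": 0.4},{"twist": [0,0,0],"offset": [48,0,90],"hand": 0.4},{"twist": [0,0,0],"offset": [48,0,90],"hand": 0.4}])

```text
t: 22.5
tool_pos: [0.6214, -0.18, 0.0183]
orientation: [[-0.883, -0.021, 0.469], [-0.018, 1.0, 0.01], [-0.469, 0.001, -0.883]]
ft_force: [-0.1, -0.1, -0.8]
finger_gap: 0.563
finger_force: 51.8
```

```bash
python3 st.py; python3 - <<'E'
from bench import readout,cams
from h import *
w=cams.capture('wrist'); t=cams.capture('side')
i=np.hstack([cv2.resize(w['image'],(400,300)),cv2.resize(t['image'][210:300,270:390],(400,300),interpolation=2)])
cv2.imwrite('pics/b5.png',i[:,:,::-1])
E
```

```text
22.5 [ -32.8   37.5   94.3   33.3   28.6 -150.7] [-0.13 -0.1  -0.76] [-0.009  0.325  0.012] [ 0.6214 -0.18    0.0183] [[-0.883, -0.021, 0.469], [-0.018, 1.0, 0.01], [-0.469, 0.001, -0.883]] head -178.81620916626488
```

View pics/b5.png

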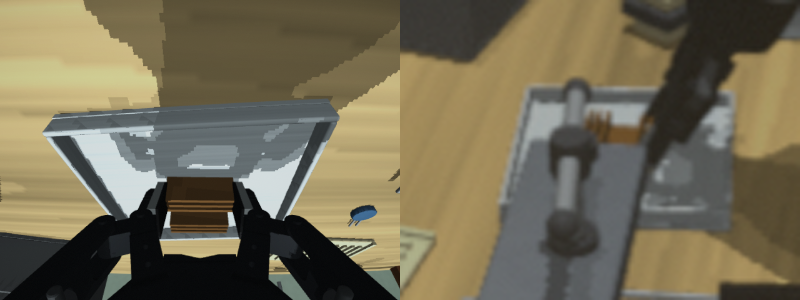

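The sink is inside the tray, level and about 8 mm above the floor. I'll lower it slowly.

Emit:
move_arm(deltas=[{"twist": [0,0,0],"offset": [0.9,0,1.8],"hand": 0.4},{"twist": [0,0,0],"offset": [1.9,0,3.5],"hand": 0.4},{"twist": [0,0,0],"offset": [2.8,0,5.3],"hand": 0.4},{"twist": [0,0,0],"offset": [3.3,0,6.2],"hand": 0.4},{"twist": [0,0,0],"offset": [3.3,0,6.2],"hand": 0.4}])

```text
t: 23.1
tool_pos: [0.6216, -0.1805, 0.0117]
orientation: [[-0.883, -0.021, 0.469], [-0.018, 1.0, 0.01], [-0.469, 0.0, -0.883]]
ft_force: [0.1, 0.3, -2.0]
finger_gap: 0.564
finger_force: 51.8
```

```bash
python3 st.py
```

```text
23.1 [ -32.8   38.2   94.5   34.2   27.8 -151.8] [ 0.15  0.27 -2.03] [-0.04   0.307  0.049] [ 0.6216 -0.1805  0.0117] [[-0.883, -0.021, 0.469], [-0.018, 1.0, 0.01], [-0.469, 0.0, -0.883]] head -178.81831677178673
```

Emit:
move_arm(deltas=[{"twist": [0,0,0],"offset": [0.3,0,0.6],"hand": 0.4},{"twist": [0,0,0],"offset": [0.5,0,0.9],"hand": 0.4},{"twist": [0,0,0],"offset": [0.5,0,0.9],"hand": 0.4}])

```text
t: 23.4
tool_pos: [0.6216, -0.1805, 0.0108]
orientation: [[-0.883, -0.021, 0.469], [-0.018, 1.0, 0.01], [-0.469, 0.0, -0.883]]
ft_force: [-0.1, 0.2, -1.0]
finger_gap: 0.558
finger_force: 51.8
```

```bash
python3 st.py
```

```text
23.4 [ -32.8   38.2   94.5   34.3   27.7 -151.9] [-0.07  0.22 -1.03] [-0.028  0.371  0.06 ] [ 0.6216 -0.1805  0.0108] [[-0.883, -0.021, 0.469], [-0.018, 1.0, 0.01], [-0.469, 0.0, -0.883]] head -178.81431042912112
```

Emit:
move_arm(deltas=[{"twist": [0,0,0],"offset": [0.4,0,0.7],"hand": 0.4},{"twist": [0,0,0],"offset": [0.4,0,0.7],"hand": 0.4}])

```text
t: 23.6
tool_pos: [0.6217, -0.1805, 0.0103]
orientation: [[-0.883, -0.021, 0.47], [-0.018, 1.0, 0.01], [-0.47, -0.0, -0.883]]
ft_force: [-2.9, 0.6, 2.6]
finger_gap: 0.563
finger_force: 52.1
```

```bash
python3 st.py
```

```text
23.6 [ -32.8   38.3   94.5   34.5   27.6 -152.1] [-2.91  0.61  2.57] [0.08  0.308 0.001] [ 0.6217 -0.1805  0.0103] [[-0.883, -0.021, 0.47], [-0.018, 1.0, 0.01], [-0.47, -0.0, -0.883]] head -178.80281030536176
```

Emit:
move_arm(deltas=[{"twist": [0,0,0],"offset": [0.4,0,0.7],"hand": 0.4},{"twist": [0,0,0],"offset": [0.4,0,0.7],"hand": 0.4}])

```text
t: 23.8
tool_pos: [0.6218, -0.1806, 0.0103]
orientation: [[-0.882, -0.021, 0.471], [-0.019, 1.0, 0.009], [-0.471, -0.001, -0.882]]
ft_force: [-5.4, 2.3, 9.2]
finger_gap: 0.567
finger_force: 53.0
```

```bash
python3 st.py
```

```text
23.8 [ -32.8   38.3   94.6   34.6   27.6 -152.2] [-5.42  2.31  9.2 ] [0.233 0.372 0.113] [ 0.6218 -0.1806  0.0103] [[-0.882, -0.021, 0.471], [-0.019, 1.0, 0.009], [-0.471, -0.001, -0.882]] head -178.79406042849442
```

It touched the floor at the expected height, with Fz up to 9 N. I'll release slowly and back out along the tool axis.

Emit:
move_arm(deltas=[{"twist": [0,0,0],"offset": [-0.4,0,-0.7],"hand": 0.56},{"twist": [0,0,0],"offset": [-0.4,0,-0.7],"hand": 0.6},{"twist": [0,0,0],"offset": [-0.4,0,-0.7],"hand": 0.66},{"twist": [0,0,0],"offset": [-0.4,0,-0.7],"hand": 0.75},{"twist": [0,0,0],"offset": [-0.4,0,-0.7],"hand": 0.9},{"twist": [0,0,0],"offset": [-0.4,0,-0.7],"hand": 1},{"twist": [0,0,0],"offset": [-0.4,0,-0.7],"hand": 1},{"twist": [0,0,0],"offset": [-0.4,0,-10],"hand": 1},{"twist": [0,0,0],"offset": [-0.4,0,-30],"hand": 1},{"twist": [0,0,0],"offset": [-0.4,0,-60],"hand": 1},{"twist": [0,0,0],"offset": [-0.4,0,-90],"hand": 1},{"twist": [0,0,0],"offset": [-0.4,0,-120],"hand": 1},{"twist": [0,0,0],"offset": [-0.4,0,-150],"hand": 1},{"twist": [0,0,0],"offset": [-0.4,0,-170],"hand": 1},{"twist": [0,0,0],"offset": [-0.4,0,-170],"hand": 1},{"twist": [0,0,0],"offset": [-0.4,0,-170],"hand": 1}])

```text
t: 25.4
tool_pos: [0.542, -0.1822, 0.1597]
orientation: [[-0.883, -0.02, 0.47], [-0.018, 1.0, 0.009], [-0.47, -0.0, -0.883]]
ft_force: [0.4, -0.5, 0.2]
finger_gap: 1.001
finger_force: 0.0
```

```bash
python3 st.py; python3 - <<'E'
from bench import readout,cams
from h import *
w=cams.capture('wrist'); t=cams.capture('top')
i=np.hstack([cv2.resize(w['image'],(400,300)),cv2.resize(t['image'][160:340,190:430],(400,300),interpolation=2)])
cv2.imwrite('pics/b6.png',i[:,:,::-1])
E
```

```text
25.4 [ -38.5   19.3   97.5   25.6   43.9 -145.2] [ 0.36 -0.52  0.23] [-0.019  0.204 -0.033] [ 0.542  -0.1822  0.1597] [[-0.883, -0.02, 0.47], [-0.018, 1.0, 0.009], [-0.47, -0.0, -0.883]] head -178.81891840849315
```

View pics/b6.png

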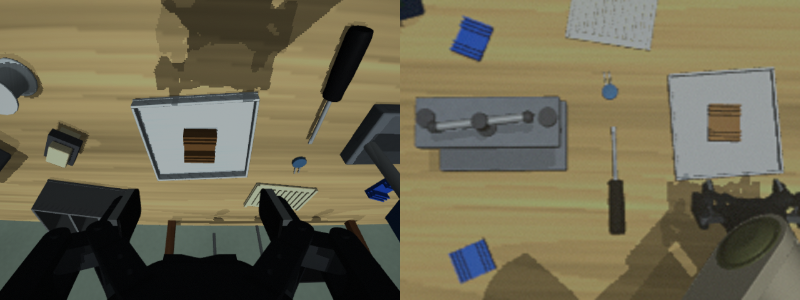

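The sink sits flat in the middle of the tray with its fins up. The bar is at its stop and nothing else has moved, so I'm handing in.

```bash
python3 -c "
from bench import order; print(order.sign_off())"
```

```text
the job is handed in; nothing more can be done
None
```

The press screw is wound fully up to its stop, the heat sink is lying fins up and flat on the tray floor, nothing else on the bench was moved, and the job was handed in at about 25 s.

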